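# Set a cushioned timing pulley to its mark

## Task

Before the belt is fitted, turn the timing pulley on the sloping drive stand by its rim until the dark mark engraved across the rim points straight at the fixed pointer, and stays so after you let go: the rim sits on a rubber ring and springs back a little. Regrip as often as you need; do not press hard on the slender pointer or shift the beaker, stapler and calculator.

Things in the scene. Friction and masses are not known exactly. Their poses are not given: they have to be found in the camera images.
- stand: drive stand fixed to the bench; grey panel 200 x 216 mm sloping 35 deg (0.611 rad) up away from the robot. Origin on the bench under the base's centre; x = to the uphill side, y left, z up. The panel surface's centre is 85 mm straight above the origin; in the stand's axes its outward normal is (-0.574, 0, 0.819), its uphill direction (0.819, 0, 0.574)
- hood_edge (a point): middle of the lower edge of the clear plastic hood on the stand, 24 mm uphill of the pulley's axis. The hood, its top 70 mm off the panel along the normal, covers everything uphill of this edge, so the pulley's rim is free only on its lower side
- pulley: rim of the bare metal toothed pulley, on a stiff hub; turns without stops about the panel's normal. Origin at the panel's centre, z = axis, outward; +y from the axis to the mark. Shape: shallow dish, rim 150 mm outside, 126 mm inside (wall 12 mm), rim edge at z = 52 mm, outer flange z = 35 to 52, toothed band below it 146 mm wide, dish floor z = 26, central boss 28 mm wide up to z = 48
- hub: dish floor and boss of the pulley, same origin and axis. Its stiff bearing (0.35 N m, 5 N at the rim) holds it where it is left. A rubber ring (2.5 N m/rad) joins the rim to it: a turned rim first winds up by about 0.14 rad (8 degrees) before the hub follows, and when let go it springs back that much towards where it came from, then rests
- mark (a point): the outer end of the dark mark, 4 mm wide, that runs across the rim's edge; this point is on the outer corner of the rim, 75 mm from the axis at z = 52 mm of the pulley
- facing (a point): fixed point of the stand at which the pointer aims: where mark must come; 75 mm from the axis, straight to the left (+y of the stand) of it
- pointer: slender fixed pointer: post 8 mm thick and 58 mm high on the panel, 100 mm to the left of the axis, with a dark tapered needle that ends 3 mm short of the pulley's rim. Origin at the panel's centre, z along the normal, the needle lies on its +y axis at z = 52 mm
- beaker: glass beaker, 73 x 79 x 90 mm, standing on the bench, origin under its centre; a bystander
- stapler: black stapler, 36 x 145 x 46 mm, origin under its centre; a bystander
- calculator: black pocket calculator, 148 x 78 x 14 mm, origin under its centre; a bystander

How it is judged:
By the outcome, as a careful person would: the job done as asked, in the order asked, and still so for the second after the job is handed in, with the robot touching nothing.
It also fails if it takes over 67 s, if anything falls off the work surface, if the arm or the gripper's body presses on something with over 40 N, if the wrist force passes 120 N, or if a joint passes its speed limit or range.

## Robot

A 7-joint arm with a two-finger parallel gripper is mounted at the origin on a cart in front of the work surface, level with it; the furniture and walls round the work are solid. World frame = base frame: x ahead of the robot, y to its left, z up, the work surface at z = 0. Lengths are in m, angles in rad, forces in N, time in s.
With the tool pointing down it reaches from about 0.4 to 0.85 m from the base axis. Payload 4.5 kg.
Tool frame: the origin (TCP) lies on the centre line of the jaws, within the pads' length; the fingertips stand 14 mm ahead of it and the grasp point (between the pads) lies 5 mm behind it; z points along the fingers, y is the line along which they close (so a half turn about z gives the same grasp; the last joint's range is limited). The gripper opens to 88 mm and grips with 3 to 60 N. Pads are 18 mm wide; open, the fingers measure 123 mm over their backs; the gripper's body (75 mm by 187 mm) begins 45 mm behind the grasp point.
Start: joints at [1.134, 0.689, -0.195, 1.565, 0.157, 0.902, -0.215], TCP at [0.284, -0.557, 0.225] pointing down, gripper open.
Joint ranges: [-3.01, 3.01], [-0.46, 2.08], [-1.47, 1.51], [0.13, 2.56], [-1, 4.14], [0.04, 2.09], [-2.66, 2.66]. Speed limits (rad/s): [2.57, 2.57, 3.14, 3.14, 3.14, 3.14, 3.14].

## Interface

Orientations are given as a unit quaternion [w, x, y, z].
In Python, from bench import arm, cams, job, spotter gives the robot as it stands.
- The arm moves only by the shell command python3 -m pendant 'ROWS' [FORCE]. ROWS is JSON, a list of rows, each an object with "translation": the shift along the tool's x, y, z in m, a list of three; "rot": the turn, a rotation vector about the tool's x, y, z in rad, a list of three; "grip": the finger opening in m, from 0 to 0.0881. A call has 1 to 8 rows; each row shifts and turns the commanded pose from where the row before left it, along the tool's axes as they then stand; what a row does not reach is not made up. A row lasts 1/8 s, in which the tool goes at most 62.5 mm and 10.7 degrees, less where a joint would pass 70% of its speed; a pose out of reach is approached as far as the arm can. A call is refused whole if a number of a shift passes 0.0625 or a number of a turn 0.188, either way. A call with a gripper value outside its range is refused whole. The fingers move at their own pace and stop on an object; FORCE is the grip in N (left out, the last holds). Time passes only in rows, so rows that do not move let the fingers close. It gives the time, the measured TCP pose, the force, the opening and the grip force at its end, in the units of the state.
- arm.state(): the state, without advancing time (a new reading comes with each control period).
- cams.grab_frame(name): name is "scene" or "top"; returns a dict with "frame" (420x560x3 uint8, red, green, blue), "range_z" (420x560 float32, m along the optical axis (not along the pixel's ray), 0 where there is no reading), "mtx" (3x3 intrinsics, pixels), "R" (3x3) and "t" (3): a world point X has camera coordinates R X + t. Camera axes: x right, y down, z forward; pixel columns grow to the right and rows downward; lengths in m; the calibration is good to about 2 mm. A picture is of the moment at which its call begins.
- job.close_job(): hands the job in; it is judged then, once.
Trained networks look in a picture, given as the dict that the camera call returned (one of the last four; its "shot" number tells which), for a name from the list of things; names that differ only in an ending like _2 or _b are one class to them, and where a whole thing is asked for, a point or a joint stands for the part that bears it (a point fixed in the world has none). Each returns a list of dicts, best first, with "p" (0 to 1); they miss things now and then, are a little off and sometimes report something else, mostly with a low value. They report only what shows in the picture. A call takes as long as a camera call.
- spotter.search_frame(thing, picture): "box" ([left, top, right, bottom] in pixels, round what is visible of it).
- spotter.outline_of(thing, picture): "pixels" (420x560 bool, what is visible of it) and "box" ([left, top, right, bottom] in pixels, round what is visible of it).
- spotter.pinpoint(thing, picture): "xy" ([column, row] in pixels: a listed point, or the origin of a listed thing).
The state is a dict: "t": time; "joint_pos": joint angles; "qd": joint speeds; "effort": joint torques, N m; "tcp_pos": TCP position; "ee_rot": TCP orientation; "ft_force": force on the tool from outside, world axes, zero at the start; "wrist_torque": the same for the moment, N m; "opening": finger opening in m; "grasp_force": force on a finger pad.
Only numpy, scipy, OpenCV 4.12 (cv2) and the standard library are available. Lean on these libraries where they do the work, as an engineer would, in place of code of your own. Each camera call takes 0.05 s, during which the arm holds its last target. There are 200 camera calls.

## Working session

There is one attempt and no reset: what is moved stays moved. The work goes in short steps, Python scripts to look and compute and a shell command to move; the robot and the scene stay as the last step left them, time stands still between calls to the robot, and variables do not carry over. Pictures are saved under pics/ and viewed, at most 10 in all, crops included, and the job is handed in when it is done.

```bash
mkdir -p pics; cat > h.py <<'E'
import numpy as np, cv2
from bench import arm,cams,job,spotter
from scipy.spatial.transform import Rotation as Ro
def w(p,xy,z=None,win=2):
    c,r=int(round(xy[0])),int(round(xy[1]))
    if z is None:
        d=p["range_z"][max(r-win,0):r+win+1,max(c-win,0):c+win+1]; d=d[d>0]; z=np.median(d) if d.size else np.nan
    k=np.asarray(p["mtx"]); v=np.linalg.inv(k)@[xy[0],xy[1],1]*z
    return np.asarray(p["R"]).T@(v-np.asarray(p["t"]))
def px(p,X):
    c=np.asarray(p["R"])@X+np.asarray(p["t"]); u=np.asarray(p["mtx"])@c; return u[:2]/u[2]
E
python3 - <<'E'
from h import *
np.set_printoptions(precision=4,suppress=True)
s=arm.state();print(s)
ims=[]
for n in("scene","top"):
    p=cams.grab_frame(n); cv2.imwrite(f"pics/{n}0.png",p["frame"][:,:,::-1])
    print(n,"cam at",-np.asarray(p["R"]).T@p["t"])
    for t in("mark","facing","hood_edge","pulley","stand","pointer","beaker","stapler","calculator"):
        for o in spotter.pinpoint(t,p)[:2]: print(t,round(o["p"],2),np.array(o["xy"]),w(p,o["xy"]))
E
```

```text
{'t': 0.0, 'joint_pos': array([ 1.1338,  0.69  , -0.1945,  1.5663,  0.1573,  0.9025, -0.2151]), 'qd': array([ 0.0013,  0.0017, -0.0019, -0.001 , -0.002 , -0.001 ,  0.001 ]), 'effort': array([  0.0014, -52.7561,  -1.2666, -15.3433,  -0.0526,   0.0065,
         0.0002]), 'tcp_pos': array([ 0.2832, -0.5565,  0.2243]), 'ee_rot': array([-0.0009,  0.9724,  0.2333, -0.0003]), 'ft_force': array([-0.1118, -0.285 ,  1.3041]), 'wrist_torque': array([ 0.0183, -0.0391, -0.0483]), 'grasp_force': 0.0, 'opening': 0.08803497256022262}
scene cam at [-0.1432  1.136   0.8221]
facing 0.87 [243.2 210.9] [ 0.6114 -0.0238  0.128 ]
hood_edge 0.65 [254.7 192.1] [ 0.6434 -0.1433  0.1323]
hood_edge 0.19 [294.1 197.6] [ 0.6368 -0.4005  0.0062]
pulley 0.84 [248.9 212. ] [ 0.5981 -0.0335  0.1231]
stand 0.88 [251.2 237.6] [ 0.581  -0.0132  0.0521]
stand 0.29 [182.3 267.1] [0.6884 0.1773 0.0275]
pointer 0.59 [246.7 213.6] [ 0.5994 -0.0234  0.1222]
beaker 0.62 [183.9 268.3] [0.6843 0.176  0.0241]
stapler 0.7 [293.3 195.7] [ 0.6466 -0.4134  0.0063]
calculator 0.59 [344.  245.5] [ 0.3458 -0.1563  0.0136]
top cam at [ 0.327  -0.108   1.2693]
facing 0.67 [251.9 181.7] [ 0.6019 -0.0235  0.121 ]
hood_edge 0.8 [282.3 171.9] [ 0.6246 -0.097   0.1286]
stand 0.68 [281.5 179. ] [ 0.6092 -0.0951  0.1192]
beaker 0.63 [196.6 153.2] [0.6874 0.1223 0.0735]
stapler 0.74 [193.4 153. ] [0.6991 0.1379 0.0364]
stapler 0.61 [402.1 173.4] [ 0.6442 -0.4061  0.0414]
calculator 0.74 [317.1 288.2] [ 0.3504 -0.186   0.0125]
```

View pics/scene0.png

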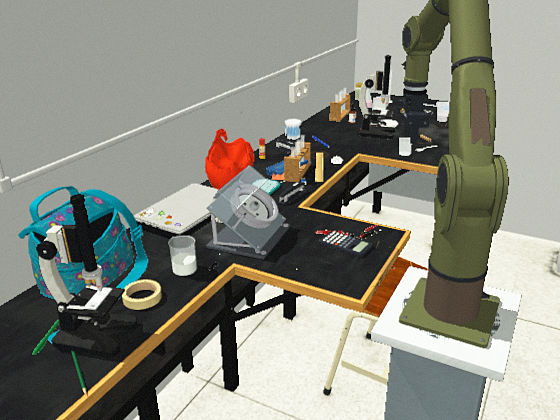

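View pics/top0.png

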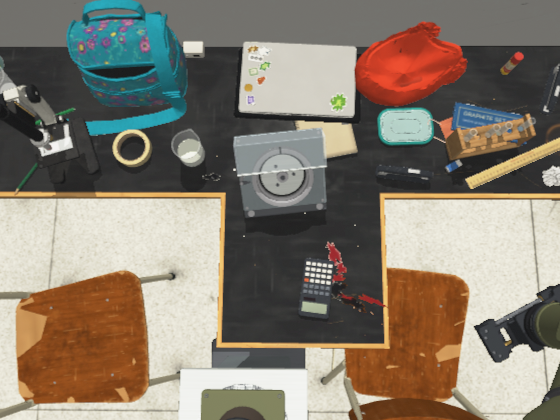

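The top view shows the stand at about (281,175), with the pulley facing up and toward the robot and the hood over its upper half. The beaker is at (187,148), the stapler at (402,175) and the calculator at (317,287). I'll zoom in and fit the stand pose from depth.

```bash
python3 - <<'E'
from h import *
np.set_printoptions(precision=4,suppress=True)
a=cams.grab_frame("top");b=cams.grab_frame("scene")
A=cv2.resize(a["frame"][120:225,225:340],None,fx=4.5,fy=4.5,interpolation=3)
B=cv2.resize(b["frame"][160:265,200:295],None,fx=3.2,fy=4.5,interpolation=3)
B=cv2.resize(b["frame"][160:265,200:290],(270,472),interpolation=3)
B=cv2.resize(b["frame"][160:265,200:290],(int(90*3.0),int(105*3.0)),interpolation=3)
C=np.zeros((A.shape[0],A.shape[1]+B.shape[1],3),np.uint8);C[:,:A.shape[1]]=A;C[:B.shape[0],A.shape[1]:]=B
cv2.imwrite("pics/crop.png",C[:,:,::-1]);print(C.shape)
# hub/boss & stand mask depth
for p,n in((a,"top"),(b,"scene")):
  o=spotter.outline_of("stand",p)
  for q in o[:1]:
    m=q["pixels"]&(p["range_z"]>0); v,u=np.nonzero(m); z=p["range_z"][m]
    K=np.asarray(p["mtx"]);P=(np.linalg.inv(K)@np.c_[u,v,np.ones_like(u)].T*z).T; P=(P-p["t"])@np.asarray(p["R"])
    # plane histogram : normal fit for yaw
    best=None
    for yaw in np.arange(-.5,.5,.02):
      nn=np.array([-.574*np.cos(yaw),-.574*np.sin(yaw),.819]); h=P@nn
      H,e=np.histogram(h,np.arange(h.min(),h.max()+.004,.003)); 
      s=(H.astype(float)**2).sum()
      if best is None or s>best[0]: best=(s,yaw,e[H.argsort()[-4:]],np.sort(H)[-4:])
    print(n,q["p"],q["box"],best)
    print(P.min(0),P.max(0))
    if n=="top":
      g=np.uint8(q["pixels"]); c=max(cv2.findContours(g,0,1)[0],key=cv2.contourArea); print(cv2.minAreaRect(c))
for t in("mark","pulley","hub","pointer","facing"):
  for p in(a,b):
    for f in(spotter.search_frame,): 
      for q in f(t,p)[:2]: print(t,round(q["p"],2),q["box"])
E
```

```text
(472, 788, 3)
top 0.76 [235.1, 129.1, 329.1, 219.0] (np.float64(4262492.0), np.float64(0.10000000000000053), array([-0.2645, -0.2915, -0.2195, -0.2225]), array([ 448,  578, 1017, 1387]))
[ 0.532  -0.2128 -0.0098] [0.7775 0.0412 0.2038]
((281.731689453125, 172.5853729248047), (83.92797088623047, 93.64593505859375), 83.6598129272461)
scene 0.68 [206.5, 166.4, 289.7, 256.3] (np.float64(970292.0), np.float64(0.12000000000000055), array([-0.2934, -0.2184, -0.2904, -0.2214]), array([290, 340, 448, 528]))
[ 0.532  -0.4267 -0.0079] [0.8916 0.0282 0.1998]
mark 0.64 [255.3, 167.9, 312.7, 210.4]
mark 0.89 [233.9, 190.9, 277.8, 227.9]
pulley 0.8 [252.9, 167.4, 313.9, 204.1]
pulley 0.63 [233.8, 188.0, 274.2, 230.6]
hub 0.64 [251.7, 167.6, 312.2, 205.4]
hub 0.76 [233.9, 188.8, 276.1, 223.5]
pointer 0.6 [298.8, 256.1, 335.3, 323.5]
pointer 0.53 [240.2, 182.0, 251.0, 185.6]
pointer 0.41 [235.8, 213.9, 241.9, 224.9]
facing 0.81 [234.5, 128.1, 326.3, 214.3]
facing 0.72 [204.7, 168.1, 291.1, 256.7]
```

View pics/crop.png

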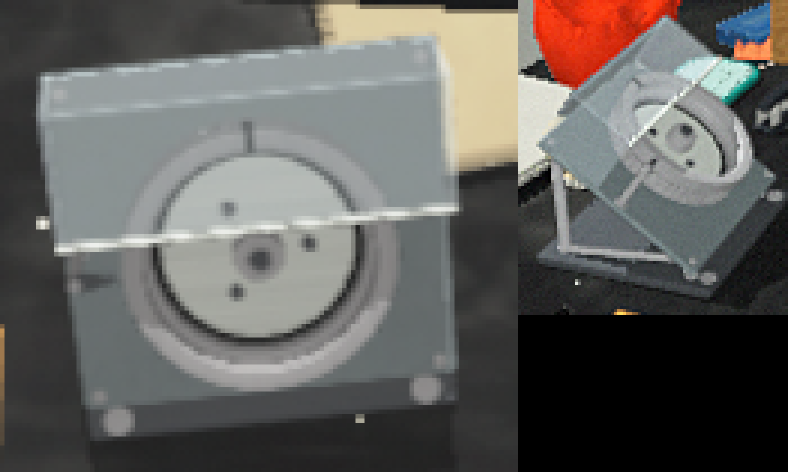

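The mark sits nearly uphill under the hood, at crop (250,135). The needle points in from the left at (100,282). So the rim needs roughly +85–90° CCW seen from outside, plus the spring-back. Next I'll refine the pose and mark angle and plan the approach.

```bash
cat >> h.py <<'E'
from scipy.optimize import least_squares
def cloud(p,box):
    l,t,r,b=box; v,u=np.mgrid[t:b,l:r]; z=p["range_z"][t:b,l:r]; m=z>0
    P=(np.linalg.inv(np.asarray(p["mtx"]))@np.c_[u[m],v[m],np.ones(m.sum())].T*z[m]).T
    return (P-p["t"])@np.asarray(p["R"])
def axes(yaw):
    c,s=np.cos(yaw),np.sin(yaw)
    return np.array([.819*c,.819*s,.574]),np.array([-s,c,0]),np.array([-.574*c,-.574*s,.819])
def prof(p,C,yaw,z=.052,rs=(.066,.072),ang=np.arange(-180,180,1.)):
    up,ys,n=axes(yaw); g=p["frame"].astype(np.float32).mean(2); out=[]
    for r in np.linspace(*rs,5):
        a=np.radians(ang); X=C+z*n+r*(np.cos(a)[:,None]*ys-np.sin(a)[:,None]*up)
        uv=np.array([px(p,x) for x in X],np.float32); out.append(cv2.remap(g,uv[:,0],uv[:,1],1)[:,0] if 0 else cv2.remap(g,uv[:,:1],uv[:,1:],cv2.INTER_LINEAR)[:,0])
    return ang,np.mean(out,0)   # ang: 0=left(pointer), +90=downhill, -90 uphill
def tgt(C,yaw,phi,zoff):  # grasp: tool y=-radial, z=-n ; TCP z at zoff
    up,ys,n=axes(yaw); rad=np.cos(phi)*ys-np.sin(phi)*up
    return C+zoff*n+.069*rad, np.c_[np.cross(rad,n),-rad,-n]
def delta(T,Rt):
    s=arm.state(); q=s["ee_rot"]; R0=Ro.from_quat([q[1],q[2],q[3],q[0]])
    d=Ro.from_matrix(R0.as_matrix().T@Rt).as_rotvec()
    return R0.as_matrix().T@(T-s["tcp_pos"]), Rt.T@(T-s["tcp_pos"]), d
E
python3 - <<'E'
from h import *
np.set_printoptions(precision=4,suppress=True)
a=cams.grab_frame("top");b=cams.grab_frame("scene")
for p,box in((a,(235,125,330,222)),(b,(205,165,292,258))):
    P=cloud(p,box)
    # panel/hood planes fit free yaw
    best=None
    for yaw in (.08,.1,.12):
        up,ys,n=axes(yaw); h=P@n; H,e=np.histogram(h,np.arange(-.32,-.2,.002)); print(yaw,[(round(e[i],3),H[i]) for i in np.argsort(-H)[:7]])
    up,ys,n=axes(.105); h=P@n; h0=-.291
    m=(abs(h-h0-.052)<.005); u=P[m]@up; y=P[m]@ys; print("rim pts",m.sum())
    c0=np.array([.64,-.1,.085]); c=np.array([c0@up,c0@ys])
    r=np.hypot(u-c[0],y-c[1]); k=(r<.09)&(r>.05)&(u<c[0]+.02)
    f=least_squares(lambda q:np.maximum(0,abs(np.hypot(u[k]-q[0],y[k]-q[1])-.069)-.004),c,loss="soft_l1",f_scale=.003)
    C=f.x[0]*up+f.x[1]*ys+(h0)*n; print("centre",C,f.cost,k.sum(), "z should be .085")
    ang,g=prof(p,C,.105); i=np.argsort(g[(ang>-150)&(ang<0)])[:8]; print("dark",ang[(ang>-150)&(ang<0)][i],g[(ang>-150)&(ang<0)][i])
E
```

```text
0.08 [(np.float64(-0.224), np.int64(873)), (np.float64(-0.222), np.int64(870)), (np.float64(-0.22), np.int64(466)), (np.float64(-0.226), np.int64(410)), (np.float64(-0.294), np.int64(373)), (np.float64(-0.292), np.int64(318)), (np.float64(-0.266), np.int64(287))]
0.1 [(np.float64(-0.222), np.int64(983)), (np.float64(-0.22), np.int64(893)), (np.float64(-0.224), np.int64(447)), (np.float64(-0.292), np.int64(428)), (np.float64(-0.218), np.int64(396)), (np.float64(-0.29), np.int64(361)), (np.float64(-0.264), np.int64(291))]
0.12 [(np.float64(-0.22), np.int64(999)), (np.float64(-0.218), np.int64(902)), (np.float64(-0.222), np.int64(450)), (np.float64(-0.29), np.int64(433)), (np.float64(-0.288), np.int64(371)), (np.float64(-0.216), np.int64(360)), (np.float64(-0.264), np.int64(293))]
rim pts 638
centre [ 0.6405 -0.0948  0.0841] 0.00020388383592038665 478 z should be .085
dark [-90. -89. -11. -10.  -9.  -1.  -8.  -2.] [112.2285 116.6231 126.2948 127.5239 128.2151 128.2888 128.3381 128.4213]
0.08 [(np.float64(-0.224), np.int64(332)), (np.float64(-0.294), np.int64(312)), (np.float64(-0.222), 
[... 197 characters left out ...]
(371)), (np.float64(-0.292), np.int64(355)), (np.float64(-0.22), np.int64(273)), (np.float64(-0.29), np.int64(251)), (np.float64(-0.224), np.int64(242)), (np.float64(-0.294), np.int64(240)), (np.float64(-0.266), np.int64(135))]
0.12 [(np.float64(-0.22), np.int64(360)), (np.float64(-0.29), np.int64(334)), (np.float64(-0.292), np.int64(294)), (np.float64(-0.222), np.int64(260)), (np.float64(-0.218), np.int64(259)), (np.float64(-0.288), np.int64(206)), (np.float64(-0.294), np.int64(150))]
rim pts 376
centre [ 0.639  -0.0902  0.0834] 0.00028548553095540755 266 z should be .085
dark [-94. -95. -93. -96.  -1.  -2. -92. -19.] [122.6477 124.5496 127.6356 130.2206 132.403  136.6052 136.9027 138.1934]
```

```bash
cat > d.py <<'E'
from h import *
import sys
np.set_printoptions(precision=4,suppress=True)
C=np.array([.640,-.094,.0845]);yaw=.105
T,Rt=tgt(C,yaw,np.radians(float(sys.argv[1])),float(sys.argv[2]))
print("T",T,"now-tool, target-tool shift, rotvec:",*delta(T,Rt)); s=arm.state(); print(s["t"],s["tcp_pos"],s["joint_pos"],s["ft_force"])
E
python3 d.py 38 0.134
```

```text
T [ 0.5232 -0.0516  0.1699] now-tool, target-tool shift, rotvec: [ 0.4428 -0.3417  0.0553] [ 0.457  -0.2489  0.2125] [-0.3019  0.5341 -0.2881]
1.8 [ 0.2835 -0.557   0.2251] [ 1.1338  0.6891 -0.1946  1.5653  0.1573  0.9025 -0.2151] [-0.2419  0.8108  0.0598]
```

```bash
Z='"rot":[0,0,0],"grip":0.04'
python3 -m pendant '[{"translation":[0,0,-0.05],"rot":[0,0,0],"grip":0.088},{"translation":[0,0,-0.03],"rot":[0,0,0],"grip":0.04},{"translation":[0.044,-0.034,0],"rot":[0,0,0],"grip":0.04},{"translation":[0.044,-0.034,0],"rot":[0,0,0],"grip":0.04},{"translation":[0.044,-0.034,0],"rot":[0,0,0],"grip":0.04},{"translation":[0.044,-0.034,0],"rot":[0,0,0],"grip":0.04},{"translation":[0.044,-0.034,0],"rot":[0,0,0],"grip":0.04},{"translation":[0.044,-0.034,0],"rot":[0,0,0],"grip":0.04}]' 30
python3 -m pendant '[{"translation":[0.044,-0.034,0],"rot":[0,0,0],"grip":0.04},{"translation":[0.044,-0.034,0],"rot":[0,0,0],"grip":0.04},{"translation":[0,0,0],"rot":[-0.075,0.134,-0.072],"grip":0.04},{"translation":[0,0,0],"rot":[-0.075,0.134,-0.072],"grip":0.04},{"translation":[0,0,0],"rot":[-0.075,0.134,-0.072],"grip":0.04},{"translation":[0,0,0],"rot":[-0.075,0.134,-0.072],"grip":0.04},{"translation":[0,0,0],"rot":[0,0,0],"grip":0.04}]'
python3 d.py 38 0.134
```

```text
t: 2.8
tcp_pos: [0.4269, -0.2538, 0.3054]
ee_rot: [0.0, 0.972, 0.233, 0.0]
ft_force: [1.5, -1.0, 0.6]
opening: 0.0396
grasp_force: 0.0
t: 3.68
tcp_pos: [0.4718, -0.1603, 0.3087]
ee_rot: [0.072, 0.894, 0.35, 0.269]
ft_force: [-0.4, -0.2, 1.5]
opening: 0.0401
grasp_force: 0.0
T [ 0.5232 -0.0516  0.1699] now-tool, target-tool shift, rotvec: [ 0.0438 -0.0949  0.151 ] [ 0.0408 -0.0985  0.1496] [-0.03    0.0351 -0.0237]
3.675 [ 0.4718 -0.1603  0.3087] [ 0.9678  0.3415 -0.7386  2.2784  0.0291  0.0831 -0.5339] [-0.3737 -0.1505  1.5478]
```

```bash

python3 -m pendant '[{"translation":[0.022,-0.048,0.03],"rot":[0,0,0],"grip":0.04},{"translation":[0.022,-0.047,0.03],"rot":[0,0,0],"grip":0.04},{"translation":[0,0,0.045],"rot":[-0.015,0.018,-0.012],"grip":0.04},{"translation":[0,0,0.045],"rot":[-0.015,0.017,-0.012],"grip":0.04},{"translation":[0,0,0],"rot":[0,0,0],"grip":0.04}]'
python3 d.py 38 0.134
```

```text
t: 4.3
tcp_pos: [0.4605, -0.1293, 0.2646]
ee_rot: [0.051, 0.901, 0.367, 0.225]
ft_force: [-0.0, 1.4, -0.0]
opening: 0.0401
grasp_force: 0.0
T [ 0.5232 -0.0516  0.1699] now-tool, target-tool shift, rotvec: [ 0.0577 -0.0406  0.1182] [ 0.0462 -0.0536  0.1181] [-0.1107  0.0981 -0.0022]
4.3 [ 0.4605 -0.1293  0.2646] [ 0.9031  0.4249 -0.815   2.3135  1.0707  0.1618 -1.6255] [-0.0381  1.3949 -0.0106]
```

Wrist joint 6 is running into its lower limit. I'll flip the wrist branch by turning half a turn about the tool axis, which gives the same grasp, and watch the joints.

```bash

python3 -m pendant '[{"translation":[0,0,0],"rot":[-0.015,0.015,0],"grip":0.04},{"translation":[0,0,0],"rot":[0,0,0.18],"grip":0.04},{"translation":[0,0,0],"rot":[0,0,0.18],"grip":0.04},{"translation":[0,0,0],"rot":[0,0,0.18],"grip":0.04},{"translation":[0,0,0],"rot":[0,0,0.18],"grip":0.04},{"translation":[0,0,0],"rot":[0,0,0.18],"grip":0.04},{"translation":[0,0,0],"rot":[0,0,0.18],"grip":0.04}]'
sed -i 's/-rad,-n\]/-rad,-n]@np.diag([FL,FL,1])/; s/^def tgt/FL=-1\ndef tgt/' h.py
python3 d.py 38 0.134
```

```text
t: 5.18
tcp_pos: [0.4604, -0.1302, 0.2659]
ee_rot: [-0.074, 0.958, -0.152, 0.231]
ft_force: [0.3, 0.8, 0.8]
opening: 0.0403
grasp_force: 0.0
T [ 0.5232 -0.0516  0.1699] now-tool, target-tool shift, rotvec: [-0.0128 -0.0699  0.1196] [-0.0462  0.0547  0.1193] [0.1419 0.0437 2.0482]
5.175 [ 0.4604 -0.1302  0.2659] [ 0.7843  0.3851 -0.6242  2.3386  0.9521  0.0457 -2.5814] [0.3297 0.7873 0.8389]
```

```bash

python3 -m pendant '[{"translation":[0,0,0],"rot":[0,0,-0.18],"grip":0.04},{"translation":[0,0,0],"rot":[0,0,-0.18],"grip":0.04},{"translation":[0,0,0],"rot":[0,0,-0.18],"grip":0.04},{"translation":[0,0,0],"rot":[0,0,-0.18],"grip":0.04},{"translation":[0,0,0],"rot":[0,0,-0.18],"grip":0.04},{"translation":[0,0,0],"rot":[0,0,-0.18],"grip":0.04},{"translation":[0,0,0],"rot":[0,0,-0.18],"grip":0.04},{"translation":[0,0,0],"rot":[0,0,-0.18],"grip":0.04}]'
python3 d.py 38 0.134
python3 -m pendant '[{"translation":[0,0,0],"rot":[0,0,-0.18],"grip":0.04},{"translation":[0,0,0],"rot":[0,0,-0.18],"grip":0.04},{"translation":[0,0,0],"rot":[0,0,-0.18],"grip":0.04},{"translation":[0,0,0],"rot":[0,0,-0.18],"grip":0.04},{"translation":[0,0,0],"rot":[0,0,-0.18],"grip":0.04},{"translation":[0,0,0],"rot":[0,0,-0.18],"grip":0.04},{"translation":[0,0,0],"rot":[0,0,-0.18],"grip":0.04},{"translation":[0,0,0],"rot":[0,0,-0.18],"grip":0.04}]'
python3 d.py 38 0.134
```

```text
t: 6.18
tcp_pos: [0.46, -0.1301, 0.2655]
ee_rot: [0.098, 0.818, 0.522, 0.221]
ft_force: [0.5, -0.4, 0.2]
opening: 0.0402
grasp_force: 0.0
T [ 0.5232 -0.0516  0.1699] now-tool, target-tool shift, rotvec: [ 0.0681 -0.0203  0.1194] [-0.0466  0.0543  0.1191] [-0.0919 -0.1514 -2.7754]
6.175 [ 0.46   -0.1301  0.2655] [ 0.985   0.454  -0.936   2.3305  1.3451  0.2084 -1.5368] [ 0.483  -0.3589  0.1747]
t: 7.18
tcp_pos: [0.4597, -0.13, 0.2651]
ee_rot: [0.218, 0.27, 0.932, 0.102]
ft_force: [-0.1, -0.7, 0.1]
opening: 0.0399
grasp_force: 0.0
T [ 0.5232 -0.0516  0.1699] now-tool, target-tool shift, rotvec: [0.0284 0.0651 0.1192] [-0.0468  0.0538  0.119 ] [ 0.024  -0.1348 -1.3384]
7.175 [ 0.4597 -0.13    0.2651] [ 1.0875  0.5187 -1.1252  2.3266  1.3824  0.3351 -0.1457] [-0.1205 -0.6976  0.0993]
```

```bash

python3 -m pendant '[{"translation":[0,0,0],"rot":[0.003,-0.017,-0.167],"grip":0.04},{"translation":[0,0,0],"rot":[0.003,-0.017,-0.167],"grip":0.04},{"translation":[0,0,0],"rot":[0.003,-0.017,-0.167],"grip":0.04},{"translation":[0,0,0],"rot":[0.003,-0.017,-0.167],"grip":0.04},{"translation":[0,0,0],"rot":[0.003,-0.017,-0.167],"grip":0.04},{"translation":[0,0,0],"rot":[0.003,-0.017,-0.167],"grip":0.04},{"translation":[0,0,0],"rot":[0.003,-0.017,-0.167],"grip":0.04},{"translation":[0,0,0],"rot":[0.003,-0.017,-0.167],"grip":0.04}]'
python3 d.py 38 0.134
```

```text
t: 8.18
tcp_pos: [0.4598, -0.1305, 0.265]
ee_rot: [0.29, -0.356, 0.885, -0.084]
ft_force: [-0.3, 0.0, -0.3]
opening: 0.0398
grasp_force: 0.0
T [ 0.5232 -0.0516  0.1699] now-tool, target-tool shift, rotvec: [-0.047   0.0547  0.1187] [-0.0472  0.0542  0.1189] [-0.0027 -0.0003 -0.0026]
8.175 [ 0.4598 -0.1305  0.265 ] [ 1.1041  0.5375 -1.1336  2.4492  2.111   0.3725  0.4834] [-0.3291  0.0249 -0.2537]
```

```bash

python3 -m pendant '[{"translation":[-0.016,0.018,0.03],"rot":[0,0,0],"grip":0.04},{"translation":[-0.016,0.018,0.03],"rot":[0,0,0],"grip":0.04},{"translation":[-0.015,0.0185,0.03],"rot":[0,0,0],"grip":0.04},{"translation":[0,0,0.03],"rot":[0,0,0],"grip":0.04},{"translation":[0,0,0.03],"rot":[0,0,0],"grip":0.04},{"translation":[0,0,0],"rot":[0,0,0],"grip":0.04}]'
python3 d.py 38 0.046
python3 - <<'E'
from h import *
p=cams.grab_frame("scene");cv2.imwrite("pics/s1.png",cv2.resize(p["frame"][130:300,170:390],None,fx=3.5,fy=3.5,interpolation=3)[:,:,::-1])
E
```

```text
t: 8.93
tcp_pos: [0.5409, -0.049, 0.1426]
ee_rot: [0.288, -0.354, 0.886, -0.082]
ft_force: [-0.1, 0.5, -0.5]
opening: 0.0399
grasp_force: 0.0
T [ 0.5734 -0.0463  0.0978] now-tool, target-tool shift, rotvec: [-0.0005 -0.0013  0.0554] [-0.0003 -0.0013  0.0554] [ 0.0003 -0.0036 -0.0074]
8.925 [ 0.5409 -0.049   0.1426] [ 0.6872  0.9543 -1.1197  2.4505  2.229   0.9327  0.2477] [-0.0655  0.5031 -0.4848]
```

View pics/s1.png

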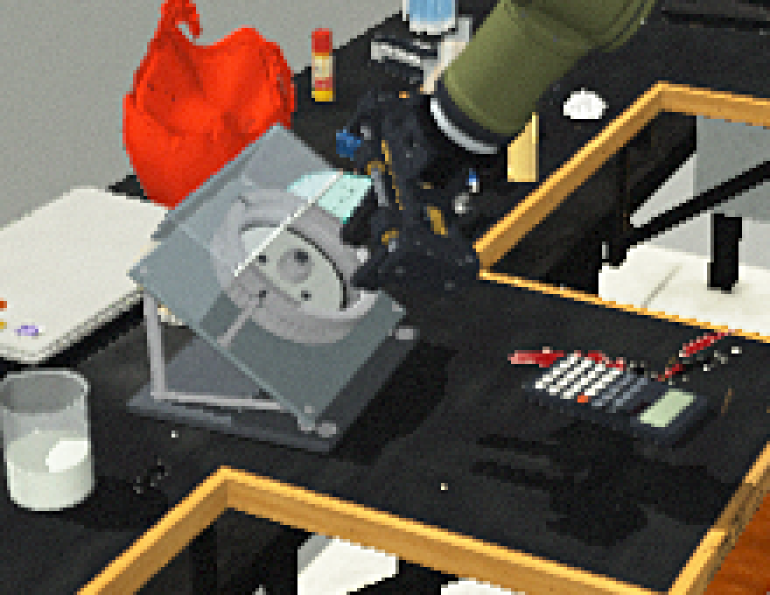

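The gripper is tilted with the panel and hovers above the lower rim, fingers near (375,265) in the crop. The hood and pointer are clear. I'll go down over the wall.

```bash

python3 -m pendant '[{"translation":[0,-0.001,0.015],"rot":[0,0,0],"grip":0.04},{"translation":[0,0,0.015],"rot":[0,-0.003,-0.006],"grip":0.04},{"translation":[0,0,0.0125],"rot":[0,0,0],"grip":0.04},{"translation":[0,0,0.0125],"rot":[0,0,0],"grip":0.04},{"translation":[0,0,0],"rot":[0,0,0],"grip":0.04}]'
python3 d.py 38 0.046
python3 - <<'E'
from h import *
p=cams.grab_frame("scene");q=cams.grab_frame("top")
A=cv2.resize(p["frame"][160:270,200:310],(400,400),interpolation=3);B=cv2.resize(q["frame"][125:225,230:330],(400,400),interpolation=3)
cv2.imwrite("pics/s2.png",np.hstack([A,B])[:,:,::-1])
E
```

```text
t: 9.6
tcp_pos: [0.5729, -0.0465, 0.0992]
ee_rot: [0.292, -0.356, 0.884, -0.082]
ft_force: [0.3, 0.3, 0.6]
opening: 0.0397
grasp_force: 0.0
T [ 0.5734 -0.0463  0.0978] now-tool, target-tool shift, rotvec: [0.0002 0.0003 0.0015] [0.0001 0.0003 0.0015] [-0.0004  0.0046 -0.0039]
9.6 [ 0.5729 -0.0465  0.0992] [ 0.6571  1.0721 -1.0725  2.3824  2.3064  0.9741  0.2761] [0.3109 0.3485 0.6058]
```

View pics/s2.png

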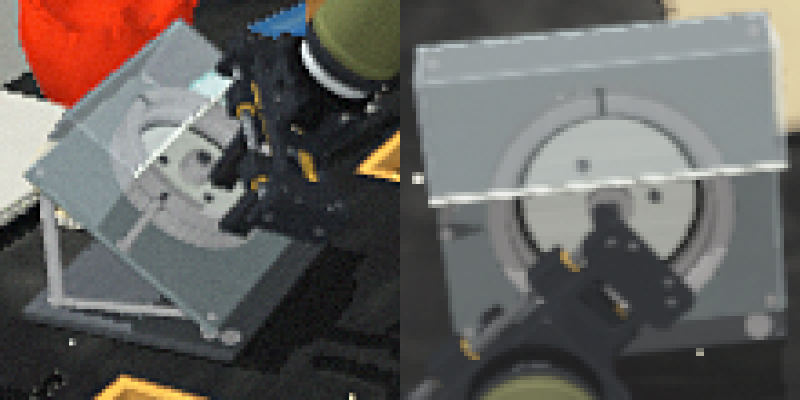

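The gripper straddles the rim's lower-left wall, at about (540,290) in the right half, and the force is near zero. I'll close gently.

```bash

python3 -m pendant '[{"translation":[0,0,0.001],"rot":[0,0.004,-0.003],"grip":0.022},{"translation":[0,0,0],"rot":[0,0,0],"grip":0.016},{"translation":[0,0,0],"rot":[0,0,0],"grip":0.008},{"translation":[0,0,0],"rot":[0,0,0],"grip":0.008}]' 10
python3 d.py 38 0.046
```

```text
t: 10.2
tcp_pos: [0.5732, -0.0465, 0.0994]
ee_rot: [0.29, -0.357, 0.884, -0.083]
ft_force: [0.6, -0.2, -0.4]
opening: 0.0079
grasp_force: 0.0
T [ 0.5734 -0.0463  0.0978] now-tool, target-tool shift, rotvec: [0.0005 0.0006 0.0014] [0.0005 0.0006 0.0014] [-0.0012  0.0013  0.0002]
10.2 [ 0.5732 -0.0465  0.0994] [ 0.6535  1.0689 -1.0698  2.3803  2.3018  0.9724  0.2798] [ 0.6061 -0.1607 -0.4057]
```

The fingers closed to 8 mm on nothing, so I'll check the pulley pose with an overlay.

```bash
python3 - <<'E'
from h import *
p=cams.grab_frame("scene");q=cams.grab_frame("top"); C=np.array([.640,-.094,.0845]);up,ys,n=axes(.105); s=arm.state()
qq=s["ee_rot"];R0=Ro.from_quat([qq[1],qq[2],qq[3],qq[0]]).as_matrix()
out=[]
for im,(l,t,r,b) in((p,(200,160,310,270)),(q,(230,125,330,225))):
    k=400/(r-l); A=cv2.resize(im["frame"][t:b,l:r],(400,400),interpolation=3).copy()
    f=lambda X:tuple(int(v) for v in (px(im,X)-[l,t]+.5)*k)
    for z,rr,col in((.052,.075,(255,0,0)),(.026,.063,(0,255,0)),(.052,.063,(255,255,0)),(.048,.014,(0,0,255))):
        a=np.linspace(0,2*np.pi,90); cv2.polylines(A,[np.array([f(C+z*n+rr*(np.cos(x)*ys+np.sin(x)*up)) for x in a])],True,col,1)
    for d in(-.005,.014): cv2.circle(A,f(s["tcp_pos"]+d*R0[:,2]),3,(255,0,255),-1)
    for y in(.1,-.1):
        for u in(.108,-.108): cv2.circle(A,f(C+y*ys+u*up),3,(0,255,255),-1)
    out.append(A)
cv2.imwrite("pics/s3.png",np.hstack(out)[:,:,::-1])
E
```

```text
(no output)
```

View pics/s3.png

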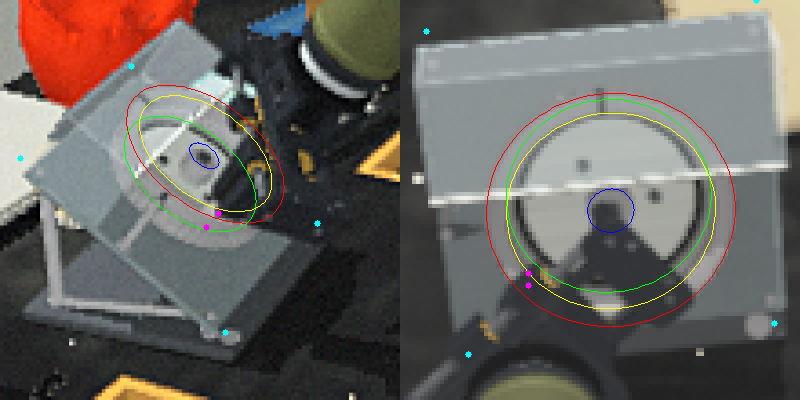

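The pulley overlay agrees at the boss in both views. I'll check the tool against the depth data expressed in the tool frame, without spending a picture.

```bash
python3 - <<'E'
from h import *
np.set_printoptions(precision=3,suppress=True,linewidth=200)
s=arm.state();qq=s["ee_rot"];R0=Ro.from_quat([qq[1],qq[2],qq[3],qq[0]]).as_matrix();print(R0)
for n in("scene","top"):
    p=cams.grab_frame(n); P=cloud(p,(190,110,350,280)); L=(P-s["tcp_pos"])@R0
    g=p["frame"][110:280,190:350][p["range_z"][110:280,190:350]>0].mean(1)
    print(n,"dark(tool) near: max z per y bin, |x|<.015 ; all points")
    for y in np.arange(-.1,.1,.01):
        m=(abs(L[:,0])<.015)&(abs(L[:,1]-y)<.005)&(L[:,2]>-.12)&(L[:,2]<.08)
        d=m&(g<70)
        print(round(y,3),"dark z",np.sort(L[d,2])[-3:], "light z",np.percentile(L[m&(g>110),2],[10,50,90]) if (m&(g>110)).any() else "")
E
```

```text
[[-0.576 -0.583  0.572]
 [-0.68   0.731  0.06 ]
 [-0.453 -0.354 -0.818]]
scene dark(tool) near: max z per y bin, |x|<.015 ; all points
-0.1 dark z [] light z [-0.023  0.02   0.023]
-0.09 dark z [-0.12  -0.118 -0.118] light z [-0.022  0.022  0.026]
-0.08 dark z [-0.086 -0.086 -0.081] light z [-0.079  0.018  0.022]
-0.07 dark z [0.    0.002 0.003] light z [0.003 0.007 0.023]
-0.06 dark z [-0.112 -0.003 -0.002] light z [0.003 0.013 0.023]
-0.05 dark z [] light z [0.003 0.017 0.023]
-0.04 dark z [0.015] light z [0.019 0.02  0.022]
-0.03 dark z [] light z [0.016 0.018 0.02 ]
-0.02 dark z [-0.046 -0.034 -0.024] light z [-0.033 -0.028 -0.023]
-0.01 dark z [-0.017 -0.012 -0.011] light z [-0.001 -0.001 -0.001]
-0.0 dark z [-0.018 -0.018 -0.016] light z [-0.003  0.022  0.031]
0.01 dark z [-0.025 -0.02  -0.018] light z [-0.005  0.003  0.021]
0.02 dark z [-0.019 -0.019 -0.018] light z [-0.008  0.017  0.043]
0.03 dark z [-0.089 -0.068 -0.061] light z [-0.093 -0.029  0.034]
0.04 dark z [-0.096 -0.091 -0.087] light z [-0.108  0.075  0.077]
0.05 dark z [0.078 0.078 0.079] light z [0.066 0.069 0.072]
[... 559 characters left out ...]
 0.017 0.021]
-0.05 dark z [-0.117 -0.116  0.017] light z [0.018 0.02  0.023]
-0.04 dark z [-0.119 -0.119 -0.119] light z [0.018 0.019 0.023]
-0.03 dark z [] light z [0.018 0.02  0.023]
-0.02 dark z [0.021 0.021] light z [0.018 0.02  0.023]
-0.01 dark z [0.022 0.023 0.025] light z [0.005 0.009 0.022]
-0.0 dark z [-0.06  -0.054] light z [-0.007 -0.006 -0.003]
0.01 dark z [-0.02  -0.02  -0.017] light z 
0.02 dark z [] light z [0.043 0.047 0.049]
0.03 dark z [] light z 
0.04 dark z [-0.112] light z 
0.05 dark z [-0.118] light z 
0.06 dark z [-0.115 -0.114 -0.111] light z 
0.07 dark z [-0.117 -0.117 -0.116] light z 
0.08 dark z [0.078 0.079 0.079] light z 
0.09 dark z [0.079 0.079 0.08 ] light z
```

```bash
python3 - <<'E'
from h import *
np.set_printoptions(precision=3,suppress=True,linewidth=220)
C=np.array([.640,-.094,.0845]);up,ys,n=axes(.105)
for nme in("top","scene"):
    p=cams.grab_frame(nme); P=cloud(p,(190,110,350,280))-C; u=P@up;y=P@ys;h=P@n;r=np.hypot(u,y);phi=np.degrees(np.arctan2(-u,y))
    for a,b in((0,30),(75,100),(100,130),(130,160),(160,190)):
        ph=np.where(phi<-100,phi+360,phi)
        print(nme,a,b,[(round(q,3),np.round(np.median(h[(ph>a)&(ph<b)&(abs(r-q)<.002)]),3),((ph>a)&(ph<b)&(abs(r-q)<.002)).sum()) for q in np.arange(.055,.09,.004)])
E
```

```text
top 0 30 [(np.float64(0.055), np.float64(0.261), np.int64(125)), (np.float64(0.059), np.float64(0.27), np.int64(126)), (np.float64(0.063), np.float64(0.289), np.int64(160)), (np.float64(0.067), np.float64(0.317), np.int64(163)), (np.float64(0.071), np.float64(0.326), np.int64(163)), (np.float64(0.075), np.float64(0.377), np.int64(132)), (np.float64(0.079), np.float64(0.369), np.int64(140)), (np.float64(0.083), np.float64(0.323), np.int64(145)), (np.float64(0.087), np.float64(0.311), np.int64(151))]
top 75 100 [(np.float64(0.055), np.float64(0.043), np.int64(7)), (np.float64(0.059), np.float64(0.035), np.int64(13)), (np.float64(0.063), np.float64(0.044), np.int64(21)), (np.float64(0.067), np.float64(0.039), np.int64(12)), (np.float64(0.071), np.float64(nan), np.int64(0)), (np.float64(0.075), np.float64(nan), np.int64(0)), (np.float64(0.079), np.float64(nan), np.int64(0)), (np.float64(0.083), np.float64(nan), np.int64(0)), (np.float64(0.087), np.float64(nan), np.int64(0))]
top 100 130 [(np.float64(0.055), np.float64(0.028), np.int64(4)), (np.float64(0.059), np.float64(0.026), np.int64(
[... 2686 characters left out ...]
), np.float64(0.0), np.int64(4)), (np.float64(0.083), np.float64(-0.001), np.int64(6)), (np.float64(0.087), np.float64(0.0), np.int64(9))]
scene 130 160 [(np.float64(0.055), np.float64(nan), np.int64(0)), (np.float64(0.059), np.float64(nan), np.int64(0)), (np.float64(0.063), np.float64(nan), np.int64(0)), (np.float64(0.067), np.float64(nan), np.int64(0)), (np.float64(0.071), np.float64(nan), np.int64(0)), (np.float64(0.075), np.float64(nan), np.int64(0)), (np.float64(0.079), np.float64(nan), np.int64(0)), (np.float64(0.083), np.float64(nan), np.int64(0)), (np.float64(0.087), np.float64(nan), np.int64(0))]
scene 160 190 [(np.float64(0.055), np.float64(0.029), np.int64(13)), (np.float64(0.059), np.float64(0.032), np.int64(18)), (np.float64(0.063), np.float64(0.038), np.int64(13)), (np.float64(0.067), np.float64(0.037), np.int64(3)), (np.float64(0.071), np.float64(nan), np.int64(0)), (np.float64(0.075), np.float64(nan), np.int64(0)), (np.float64(0.079), np.float64(nan), np.int64(0)), (np.float64(0.083), np.float64(nan), np.int64(0)), (np.float64(0.087), np.float64(nan), np.int64(0))]
  return _methods._mean(a, axis=axis, dtype=dtype,
  ret = ret.dtype.type(ret / rcount)
```

```bash
python3 - <<'E'
from h import *
p=cams.grab_frame("scene");q=cams.grab_frame("top")
A=cv2.resize(p["frame"][180:250,240:310],(400,400),interpolation=2);B=cv2.resize(q["frame"][160:230,235:305],(400,400),interpolation=2)
D=np.hstack([A,B]).astype(float); D=255*(D/255)**.55
cv2.imwrite("pics/s4.png",D[:,:,::-1])
s=arm.state();R0=Ro.from_quat(np.roll(s["ee_rot"],-1)).as_matrix()
for im,o in((p,(240,180)),(q,(235,160))): print([(px(im,s["tcp_pos"]+R0@v)-o+.5)*400/70 for v in np.array([[0,0,.014],[0,0,-.05],[0,.02,.014],[0,-.02,.014]])])
E
```

```text
[array([ 96.37539635, 243.93027598]), array([159.65415311, 164.48274178]), array([101.91581234, 272.99765123]), array([ 90.92880517, 215.35514556])]
[array([154.83996872, 191.07224572]), array([156.69758242, 251.13990781]), array([121.76684023, 220.5910628 ]), array([188.19026396, 161.3060485 ])][ WARN:0@1.092] global loadsave.cpp:1063 imwrite_ Unsupported depth image for selected encoder is fallbacked to CV_8U.
```

View pics/s4.png

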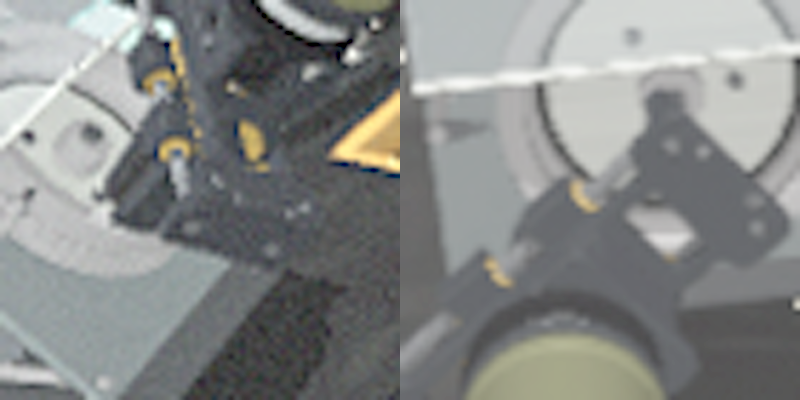

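In the scene view the rim's outer wall runs unbroken in front of the fingers, at (60–160,240). So the closed fingers are either inside the dish or above the rim. A gentle touch downward will tell.

```bash

for i in 1 2; do python3 -m pendant '[{"translation":[0,0,0.003],"rot":[0,0,0],"grip":0.008},{"translation":[0,0,0],"rot":[0,0,0],"grip":0.008}]' | tr '\n' ' '; echo; done
python3 d.py 38 0.046
```

```text
t: 10.85 tcp_pos: [0.5751, -0.0463, 0.0966] ee_rot: [0.29, -0.357, 0.884, -0.083] ft_force: [0.6, -0.6, -0.3] opening: 0.0076 grasp_force: 0.0 
t: 11.1 tcp_pos: [0.5768, -0.0461, 0.0941] ee_rot: [0.29, -0.357, 0.884, -0.083] ft_force: [0.3, -0.1, -0.4] opening: 0.0084 grasp_force: 0.0 
T [ 0.5734 -0.0463  0.0978] now-tool, target-tool shift, rotvec: [ 0.0004  0.0005 -0.0049] [ 0.0004  0.0005 -0.0049] [-0.001   0.0011 -0.0001]
11.1 [ 0.5768 -0.0461  0.0941] [ 0.6498  1.0816 -1.0644  2.3711  2.3087  0.9753  0.2833] [ 0.3125 -0.1003 -0.358 ]
```

```bash

for i in 1 2; do python3 -m pendant '[{"translation":[0,0.003,0],"rot":[0,0,0],"grip":0.008},{"translation":[0,0,0],"rot":[0,0,0],"grip":0.008}]' | tr '\n' ' '; echo; done
for i in 1 2 3; do python3 -m pendant '[{"translation":[0,-0.004,0],"rot":[0,0,0],"grip":0.008},{"translation":[0,0,0],"rot":[0,0,0],"grip":0.008}]' | tr '\n' ' '; echo; done
```

```text
t: 11.35 tcp_pos: [0.5747, -0.0435, 0.0932] ee_rot: [0.29, -0.358, 0.884, -0.083] ft_force: [0.6, -1.0, -0.1] opening: 0.0078 grasp_force: 0.0 
t: 11.6 tcp_pos: [0.573, -0.0414, 0.0922] ee_rot: [0.29, -0.358, 0.884, -0.083] ft_force: [0.4, 1.0, -0.6] opening: 0.0081 grasp_force: 0.0 
t: 11.85 tcp_pos: [0.5759, -0.0452, 0.0939] ee_rot: [0.29, -0.357, 0.884, -0.084] ft_force: [0.4, -0.3, 0.2] opening: 0.0079 grasp_force: 0.0 
t: 12.1 tcp_pos: [0.5782, -0.0481, 0.0953] ee_rot: [0.29, -0.357, 0.884, -0.084] ft_force: [0.3, -0.5, -0.1] opening: 0.0081 grasp_force: 0.0 
t: 12.35 tcp_pos: [0.5805, -0.0509, 0.0967] ee_rot: [0.29, -0.357, 0.884, -0.083] ft_force: [1.0, 0.2, 0.3] opening: 0.0079 grasp_force: 0.0
```

```bash

python3 -m pendant '[{"translation":[0,0.006,0],"rot":[0,0,0],"grip":0.008},{"translation":[0,0,0.003],"rot":[0,0,0],"grip":0.008},{"translation":[0,0,0],"rot":[0,0,0],"grip":0.008}]' | tr '\n' ' '; echo
for i in 1 2 3; do python3 -m pendant '[{"translation":[0,0,0.003],"rot":[0,0,0],"grip":0.008},{"translation":[0,0,0],"rot":[0,0,0],"grip":0.008}]' | tr '\n' ' '; echo; done; python3 d.py 38 .046
```

```text
t: 12.72 tcp_pos: [0.5771, -0.0447, 0.0927] ee_rot: [0.29, -0.359, 0.883, -0.083] ft_force: [-9.1, -1.7, 12.8] opening: 0.0077 grasp_force: 7.7 
t: 12.98 tcp_pos: [0.5777, -0.0442, 0.0923] ee_rot: [0.291, -0.36, 0.882, -0.083] ft_force: [-20.9, -5.7, 34.3] opening: 0.0082 grasp_force: 19.7 
t: 13.22 tcp_pos: [0.5782, -0.0437, 0.0919] ee_rot: [0.292, -0.362, 0.881, -0.084] ft_force: [-32.6, -9.3, 54.5] opening: 0.0081 grasp_force: 31.7 
t: 13.48 tcp_pos: [0.5788, -0.0432, 0.0915] ee_rot: [0.293, -0.363, 0.881, -0.084] ft_force: [-45.5, -13.5, 73.2] opening: 0.008 grasp_force: 43.6 
T [ 0.5734 -0.0463  0.0978] now-tool, target-tool shift, rotvec: [ 0.0023 -0.0013 -0.0084] [ 0.0024 -0.0013 -0.0084] [-0.002   0.0089  0.0125]
13.475 [ 0.5788 -0.0432  0.0915] [ 0.6466  1.0938 -1.066   2.3714  2.3226  0.9864  0.2903] [-45.5418 -13.5272  73.2324]
```

Contact came at TCP height about 39 mm, and I went further than I should have. I'll back off 50 mm and measure where the fingertips really are in the tool frame from depth.

```bash

python3 -m pendant '[{"translation":[0,0,-0.02],"rot":[0,0,0],"grip":0.008},{"translation":[0,0,-0.03],"rot":[0,0,0],"grip":0.008},{"translation":[0,0,-0.009],"rot":[0,0,0],"grip":0.04},{"translation":[0,0,0],"rot":[0,0,0],"grip":0.04}]'|tr '\n' ' '
python3 - <<'E'
from h import *
np.set_printoptions(precision=3,suppress=True,linewidth=200)
C=np.array([.640,-.094,.0845]);up,ys,n=axes(.105)
s=arm.state();R0=Ro.from_quat(np.roll(s["ee_rot"],-1)).as_matrix()
for nm in("scene","top"):
    p=cams.grab_frame(nm); box=(190,100,360,290);P=cloud(p,box); L=(P-s["tcp_pos"])@R0; h=(P-C)@n; r=np.hypot((P-C)@up,(P-C)@ys)
    zz=p["range_z"][100:290,190:360]; v,u=np.nonzero(zz>0)
    m=(h>.058)&(abs(L[:,0])<.06)&(abs(L[:,1])<.1)&(L[:,2]<.06)&(L[:,2]>-.1)&(((P-C)@up)<.02)
    print(nm,m.sum())
    for z in np.arange(-.06,.05,.01):
        k=m&(abs(L[:,2]-z)<.005)
        if k.any(): print("z",round(z,3),k.sum(),"x",np.percentile(L[k,0],[2,50,98]),"y",np.percentile(L[k,1],[2,25,50,75,98]))
    k=m&(L[:,2]>np.sort(L[m,2])[-8]); print("extreme",np.c_[L[k],u[k]+190,v[k]+100])
    print("tip px",px(p,s["tcp_pos"]+.014*R0[:,2]))
    if 1: cv2.imwrite(f"pics/e_{nm}.png",cv2.resize(p["frame"][170:250,225:345],None,fx=4,fy=4,interpolation=3)[:,:,::-1] )
A=cv2.imread("pics/e_scene.png");B=cv2.imread("pics/e_top.png");cv2.imwrite("pics/e.png",np.vstack([A,B])[:600])
E
```

```text
t: 13.98 tcp_pos: [0.5502, -0.049, 0.1329] ee_rot: [0.29, -0.357, 0.884, -0.083] ft_force: [-1.2, 0.1, 0.1] opening: 0.0258 grasp_force: 0.0 scene 536
z -0.06 23 x [-0.013 -0.009  0.005] y [-0.028 -0.02   0.022  0.031  0.035]
z -0.05 27 x [-0.011 -0.008  0.001] y [-0.027 -0.019  0.021  0.028  0.032]
z -0.04 36 x [-0.012 -0.008  0.005] y [-0.027 -0.018 -0.011  0.025  0.033]
z -0.03 44 x [-0.012 -0.004  0.006] y [-0.023 -0.016 -0.01   0.025  0.03 ]
z -0.02 46 x [-0.012 -0.006  0.008] y [-0.019 -0.014 -0.01   0.026  0.029]
z -0.01 5 x [-0.     0.005  0.009] y [-0.017 -0.014 -0.013  0.022  0.023]
extreme [[ -0.009  -0.012  -0.015 265.    203.   ]
 [  0.005  -0.018  -0.015 269.    203.   ]
 [ -0.     -0.014  -0.012 267.    204.   ]
 [  0.004  -0.013  -0.015 269.    204.   ]
 [  0.009  -0.013  -0.013 270.    205.   ]
 [  0.002   0.022  -0.013 270.    213.   ]
 [  0.009   0.023  -0.013 272.    214.   ]]
tip px [263.311 213.285]
top 350
z -0.06 3 x [-0.005 -0.005 -0.004] y [0.015 0.017 0.019 0.02  0.021]
z -0.05 1 x [-0.002 -0.002 -0.002] y [0.015 0.015 0.015 0.015 0.015]
z -0.04 3 x [-0.009 -0.009  0.002] y [0.016 0.02  0.024 0.026 0.027]
z -0.03 15 x [-0.009 -0.007  0.006] y [0.013 0.016 0.019 0.024 0.028]
z -0.02 10 x [-0.008 -0.007  0.008] y [0.013 0.014 0.016 0.019 0.024]
z -0.01 3 x [-0.008 -0.008 -0.002] y [0.015 0.018 0.022 0.024 0.025]
z 0.02 1 x [-0.057 -0.057 -0.057] y [0.004 0.004 0.004 0.004 0.004]
z 0.03 5 x [-0.059 -0.056 -0.054] y [0.002 0.004 0.008 0.012 0.013]
extreme [[ -0.056   0.002   0.029 245.    182.   ]
 [ -0.06    0.008   0.027 242.    183.   ]
 [ -0.057   0.004   0.025 244.    183.   ]
 [ -0.054   0.004   0.03  245.    183.   ]
 [ -0.058   0.013   0.025 241.    185.   ]
 [ -0.056   0.012   0.027 242.    185.   ]
 [ -0.002   0.014  -0.012 257.    207.   ]]
tip px [261.844 199.398]
```

View pics/e.png

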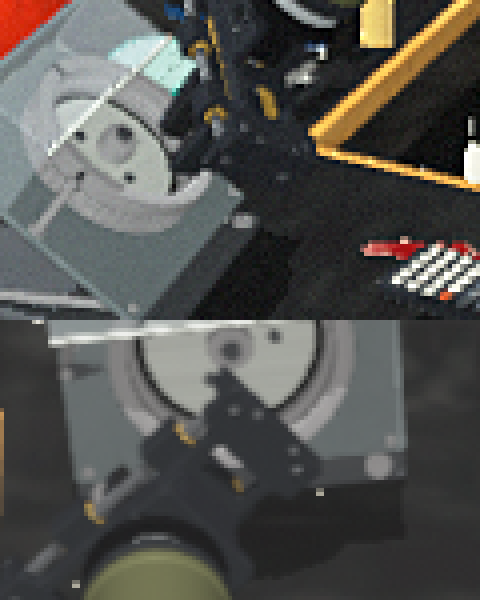

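Both cameras put the fingertips at tool z ≈ −13 mm, not +14. The touch on the rim edge agrees (39 + 13 = 52 mm). So I have to go 27 mm deeper than the nominal tool figures say.

```bash
python3 d.py 38 0.018
python3 -m pendant '[{"translation":[0,0,0.02],"rot":[0,0,0],"grip":0.04},{"translation":[0,0,0.01],"rot":[0,0,0],"grip":0.04},{"translation":[0,0,0.005],"rot":[0,0,0],"grip":0.04},{"translation":[0,0,0.005],"rot":[0,0,0],"grip":0.04},{"translation":[0,0,0],"rot":[0,0,0],"grip":0.04}]'|tr '\n' ' '
python3 d.py 38 0.018
```

```text
T [ 0.5894 -0.0447  0.0749] now-tool, target-tool shift, rotvec: [0.0005 0.0006 0.0695] [0.0004 0.0006 0.0695] [-0.001   0.001  -0.0007]
14.075 [ 0.5503 -0.049   0.1322] [ 0.6807  0.985  -1.1064  2.4326  2.2529  0.9433  0.2606] [-0.0977 -0.4778 -0.4214]
t: 14.7 tcp_pos: [0.5727, -0.0465, 0.0999] ee_rot: [0.29, -0.357, 0.884, -0.083] ft_force: [0.6, 0.3, -0.1] opening: 0.0404 grasp_force: 0.0 T [ 0.5894 -0.0447  0.0749] now-tool, target-tool shift, rotvec: [0.0005 0.0005 0.0302] [0.0005 0.0005 0.0302] [-0.0009  0.0013 -0.0001]
14.7 [ 0.5727 -0.0465  0.0999] [ 0.6543  1.0679 -1.0714  2.3814  2.3002  0.9725  0.28  ] [ 0.5506  0.3456 -0.1053]
```

Now tips are just above the rim edge. I'll descend around it in two calls, checking force between them.

```bash

python3 -m pendant '[{"translation":[0,0,0.006],"rot":[0,0,0],"grip":0.04},{"translation":[0,0,0.006],"rot":[0,0,0],"grip":0.04},{"translation":[0,0,0.002],"rot":[0,0,0],"grip":0.04},{"translation":[0,0,0],"rot":[0,0,0],"grip":0.04}]'|tr '\n' ' '
```

```text
t: 15.2 tcp_pos: [0.5807, -0.0456, 0.0885] ee_rot: [0.29, -0.357, 0.884, -0.083] ft_force: [-0.3, 0.7, 0.5] opening: 0.0401 grasp_force: 0.0
```

```bash

python3 -m pendant '[{"translation":[0,0,0.006],"rot":[0,0,0],"grip":0.04},{"translation":[0,0,0.005],"rot":[0,0,0],"grip":0.04},{"translation":[0,0,0.004],"rot":[0,0,0],"grip":0.04},{"translation":[0,0,0],"rot":[0,0,0],"grip":0.03},{"translation":[0,0,0],"rot":[0,0,0],"grip":0.02},{"translation":[0,0,0],"rot":[0,0,0],"grip":0.008},{"translation":[0,0,0],"rot":[0,0,0],"grip":0.008}]' 10|tr '\n' ' '
python3 d.py 38 0.018
```

```text
t: 16.08 tcp_pos: [0.5885, -0.0447, 0.076] ee_rot: [0.289, -0.357, 0.884, -0.083] ft_force: [-2.0, 0.3, -1.4] opening: 0.0129 grasp_force: 9.4 T [ 0.5894 -0.0447  0.0749] now-tool, target-tool shift, rotvec: [-0.0001 -0.0001  0.0015] [-0.0001 -0.0001  0.0015] [0.0003 0.0004 0.0001]
16.075 [ 0.5885 -0.0447  0.076 ] [ 0.6382  1.1238 -1.0464  2.3391  2.3316  0.9825  0.2972] [-2.002   0.3195 -1.4495]
```

Gripped: opening 12.9 mm and side force low. Now I'll turn along the arc (R 69 mm) in 0.1 rad rows with a firmer grip.

```bash

python3 -m pendant '[{"translation":[0,0,0],"rot":[0,0,0],"grip":0.008},{"translation":[0.0069,-0.0003,0],"rot":[0,0,-0.1],"grip":0.008},{"translation":[0.0069,-0.0003,0],"rot":[0,0,-0.1],"grip":0.008},{"translation":[0.0069,-0.0004,0],"rot":[0,0,-0.1],"grip":0.008},{"translation":[0.0069,-0.0003,0],"rot":[0,0,-0.1],"grip":0.008},{"translation":[0,0,0],"rot":[0,0,0],"grip":0.008}]' 45|tr '\n' ' '
python3 d.py 60.9 0.0195
```

```text
t: 16.82 tcp_pos: [0.5762, -0.0673, 0.0657] ee_rot: [0.267, -0.525, 0.796, -0.139] ft_force: [-3.2, 0.6, -3.5] opening: 0.012 grasp_force: 42.6 T [ 0.5762 -0.067   0.0659] now-tool, target-tool shift, rotvec: [-0.0003  0.     -0.0001] [-0.0003  0.     -0.0001] [-0.0003  0.0001 -0.0008]
16.825 [ 0.5762 -0.0673  0.0657] [ 0.6363  1.0915 -0.9151  2.3649  2.4676  0.9141  0.5866] [-3.1668  0.6059 -3.5158]
```

```bash

python3 -m pendant '[{"translation":[0.0069,-0.0003,0],"rot":[0,0,-0.1],"grip":0.008},{"translation":[0.0069,-0.0003,0],"rot":[0,0,-0.1],"grip":0.008},{"translation":[0.0069,-0.0004,0],"rot":[0,0,-0.1],"grip":0.008},{"translation":[0.0069,-0.0003,0],"rot":[0,0,-0.1],"grip":0.008},{"translation":[0.0069,-0.0004,0],"rot":[0,0,-0.1],"grip":0.008},{"translation":[0.0069,-0.0003,0],"rot":[0,0,-0.1],"grip":0.008},{"translation":[0,0,0],"rot":[0,0,0],"grip":0.008}]'|tr '\n' ' '
python3 d.py 95.3 0.0195
```

```text
t: 17.7 tcp_pos: [0.5743, -0.1077, 0.0612] ee_rot: [-0.215, 0.737, -0.605, 0.212] ft_force: [-2.1, -1.6, -2.4] opening: 0.0117 grasp_force: 42.4 T [ 0.5736 -0.1074  0.061 ] now-tool, target-tool shift, rotvec: [-0.0005  0.0006 -0.0002] [-0.0005  0.0006 -0.0002] [-0.0017 -0.0008 -0.0025]
17.7 [ 0.5743 -0.1077  0.0612] [ 0.6324  1.0255 -0.7071  2.3443  2.6865  0.7641  1.0242] [-2.1119 -1.5505 -2.3813]
```

```bash

python3 -m pendant '[{"translation":[0.0069,-0.0003,0],"rot":[0,0,-0.1],"grip":0.008},{"translation":[0.0069,-0.0003,0],"rot":[0,0,-0.1],"grip":0.008},{"translation":[0.0069,-0.0004,0],"rot":[0,0,-0.1],"grip":0.008},{"translation":[0.0069,-0.0003,0],"rot":[0,0,-0.1],"grip":0.008},{"translation":[0.0069,-0.0003,0],"rot":[0,0,-0.1],"grip":0.008},{"translation":[0.0069,-0.0003,0],"rot":[0,0,-0.1],"grip":0.008},{"translation":[0.0083,-0.0005,0],"rot":[0,0,-0.12],"grip":0.008},{"translation":[0,0,0],"rot":[0,0,0],"grip":0.008}]'|tr '\n' ' '
python3 d.py 136.6 0.0195
python3 - <<'E'
from h import *
C=np.array([.640,-.0935,.0845])
for n in("top","scene"):
    p=cams.grab_frame(n); ang,g=prof(p,C,.105); m=(ang>-40)&(ang<40); i=np.argsort(g[m])[:8]; print(n,[(int(a),int(b)) for a,b in zip(ang[m][i],g[m][i])])
E
```

```text
t: 18.7 tcp_pos: [0.597, -0.1485, 0.0739] ee_rot: [-0.127, 0.902, -0.307, 0.275] ft_force: [0.5, -0.4, -1.5] opening: 0.0118 grasp_force: 42.2 T [ 0.5955 -0.1491  0.0733] now-tool, target-tool shift, rotvec: [-0.0009  0.0015 -0.0004] [-0.0009  0.0015 -0.0003] [-0.003  -0.0022 -0.0029]
18.7 [ 0.597  -0.1485  0.0739] [ 0.5837  0.9343 -0.4743  2.2474  2.9619  0.5553  1.4925] [ 0.5405 -0.417  -1.5323]
top [(12, 63), (11, 69), (13, 77), (10, 92), (14, 98), (9, 113), (15, 117), (8, 125)]
scene [(11, 34), (12, 48), (10, 54), (13, 80), (9, 92), (14, 112), (8, 128), (15, 130)]
```

The mark is now at about +11.7°, past the pointer, and the ring is wound up. I'll release in place and see where it settles.

```bash

python3 -m pendant '[{"translation":[0,0,0],"rot":[0,0,0],"grip":0.036},{"translation":[0,0,0],"rot":[0,0,0],"grip":0.036},{"translation":[0,0,0],"rot":[0,0,0],"grip":0.036},{"translation":[0,0,0],"rot":[0,0,0],"grip":0.036}]'|tr '\n' ' '
cat > m.py <<'E'
from h import *
C=np.array([.640,-.0935,.0845]);up,ys,n=axes(.105)
for nm in("top","scene"):
    p=cams.grab_frame(nm)
    for c in((0,0),(.003,0),(0,.003)):
        ang,g=prof(p,C+c[0]*up+c[1]*ys,.105,ang=np.arange(-25,25,.5)); b=np.median(g); wt=np.clip(b-30-g,0,None); a0=ang[g.argmin()]; k=abs(ang-a0)<5; print(nm,c,"min",a0,"centroid",round((wt*ang)[k].sum()/wt[k].sum(),2),int(g.min()),int(b))
    # needle: dark profile at r 80-95 mm
    ang,g=prof(p,C,.105,rs=(.081,.092),ang=np.arange(-25,25,.5)); a0=ang[g.argmin()]; b=np.median(g);wt=np.clip(b-25-g,0,None);k=abs(ang-a0)<6; print(nm,"needle",a0,round((wt*ang)[k].sum()/wt[k].sum(),2),int(g.min()),int(b))
    for t in("mark","facing"):
        for o in spotter.pinpoint(t,p)[:1]: print(t,round(o["p"],2),np.round(o["xy"],1), "exp facing",np.round(px(p,C+.052*n+.075*ys),1))
E
python3 m.py
```

```text
t: 19.3 tcp_pos: [0.5961, -0.1494, 0.0735] ee_rot: [-0.126, 0.903, -0.306, 0.274] ft_force: [-0.2, -0.5, 0.4] opening: 0.0356 grasp_force: 0.0 top (0, 0) min 5.0 centroid 4.86 62 131
top (0.003, 0) min 7.5 centroid 7.33 63 131
top (0, 0.003) min 5.0 centroid 5.06 65 126
top needle 1.5 1.11 75 108
mark 0.87 [257.4 183.5] exp facing [251.1 180.9]
facing 0.93 [251.6 181.3] exp facing [251.1 180.9]
scene (0, 0) min 4.5 centroid 4.35 43 139
scene (0.003, 0) min 7.0 centroid 6.83 43 139
scene (0, 0.003) min 4.5 centroid 4.53 47 147
scene needle 4.5 3.22 41 153
mark 0.71 [249.2 214.6] exp facing [245.5 212.1]
facing 0.93 [245.7 213.6] exp facing [245.5 212.1]
```

It sprang back about 7° and the mark is still a few degrees past. For a precise relative reading I'll rectify a patch containing mark and needle from both cameras, averaging frames.

```bash
cat > m2.py <<'E'
from h import *
import sys
C=np.array([.640,-.0935,.0845]);up,ys,n=axes(.105)
ims=[]
for nm in("top","scene"):
    fs=[cams.grab_frame(nm) for _ in range(4)];p=fs[0]; g=np.mean([f["frame"].astype(np.float32).mean(2) for f in fs],0).astype(np.float32)
    rr=np.arange(.060,.104,.0005); tt=np.arange(-.016,.016,.0005)   # t positive = downhill
    X=C+.052*n+rr[None,:,None]*ys-tt[:,None,None]*up
    uv=np.array([[px(p,x) for x in row] for row in X],np.float32); I=cv2.remap(g,uv[...,0],uv[...,1],cv2.INTER_CUBIC)
    ims.append(cv2.resize(np.clip(I,0,255).astype(np.uint8),(528,288),interpolation=0))
    o=[]
    for r in np.arange(.062,.1,.002):
        c=I[:,abs(rr-r)<.0011].mean(1); b=np.percentile(c,70); w_=np.clip(b-c-.45*(b-c.min()),0,None); a=tt[c.argmin()];k=abs(tt-a)<.006
        o.append((round(r*1000),round(1000*(w_*tt)[k].sum()/w_[k].sum(),1),int(b-c.min())))
    print(nm,"(r mm, t mm downhill, contrast)",o)
cv2.imwrite("pics/"+sys.argv[1],np.vstack(ims))
E
python3 m2.py r1.png
```

```text
top (r mm, t mm downhill, contrast) [(62, np.float64(5.1), 38), (64, np.float64(5.2), 68), (66, np.float64(5.5), 74), (68, np.float64(5.7), 74), (70, np.float64(6.0), 77), (72, np.float64(6.1), 69), (74, np.float64(6.1), 46), (76, np.float64(4.8), 18), (78, np.float64(1.5), 18), (80, np.float64(1.6), 26), (82, np.float64(2.0), 30), (84, np.float64(1.9), 33), (86, np.float64(1.6), 35), (88, np.float64(1.5), 37), (90, np.float64(1.5), 38), (92, np.float64(1.4), 38), (94, np.float64(0.5), 38), (96, np.float64(-1.5), 31), (98, np.float64(-2.3), 23), (100, np.float64(-2.6), 18)]
scene (r mm, t mm downhill, contrast) [(62, np.float64(3.5), 67), (64, np.float64(4.1), 104), (66, np.float64(4.7), 120), (68, np.float64(5.2), 120), (70, np.float64(5.4), 116), (72, np.float64(5.4), 122), (74, np.float64(5.5), 133), (76, np.float64(5.8), 141), (78, np.float64(5.9), 137), (80, np.float64(4.7), 133), (82, np.float64(4.6), 138), (84, np.float64(4.9), 139), (86, np.float64(5.3), 136), (88, np.float64(5.7), 134), (90, np.float64(6.6), 132), (92, np.float64(7.0), 113), (94, np.float64(7.4), 88), (96, np.float64(7.5), 57), (98, np.float64(7.0), 37), (100, np.float64(6.4), 30)]
```

View pics/r1.png

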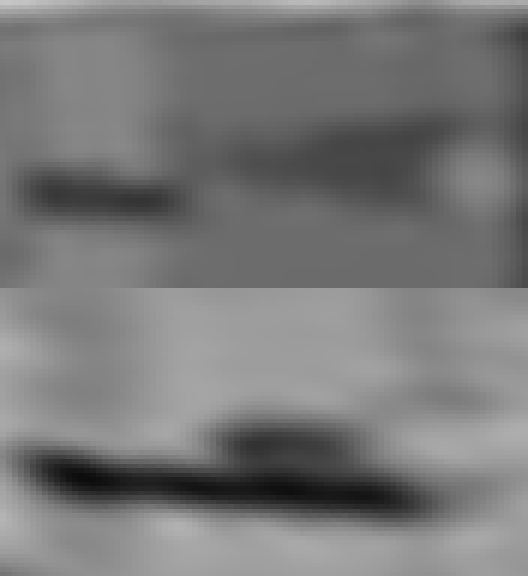

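The top view shows the mark at about 5.6–6.1 mm and the needle axis at about 1.6 mm. The scene view gives roughly 5.2 against 1.2. Both mean the mark is ≈3.4° past the pointer. I'll turn back 3.4° plus about 7.4° of wind-up, 0.188 rad in all, then release.

```bash

python3 -m pendant '[{"translation":[0,0,0],"rot":[0,0,0],"grip":0.008},{"translation":[0,0,0],"rot":[0,0,0],"grip":0.008},{"translation":[0,0,0],"rot":[0,0,0],"grip":0.008},{"translation":[-0.0065,-0.0003,0],"rot":[0,0,0.094],"grip":0.008},{"translation":[-0.0065,-0.0003,0],"rot":[0,0,0.094],"grip":0.008},{"translation":[0,0,0],"rot":[0,0,0],"grip":0.008},{"translation":[0,0,0],"rot":[0,0,0],"grip":0.008}]' 45|tr '\n' ' '
python3 m2.py r2.png
python3 -m pendant '[{"translation":[0,0,0],"rot":[0,0,0],"grip":0.036},{"translation":[0,0,0],"rot":[0,0,0],"grip":0.036},{"translation":[0,0,0],"rot":[0,0,0],"grip":0.036},{"translation":[0,0,0],"rot":[0,0,0],"grip":0.036}]'|tr '\n' ' '
python3 m2.py r3.png
```

```text
t: 20.88 tcp_pos: [0.5889, -0.1407, 0.069] ee_rot: [-0.151, 0.87, -0.388, 0.262] ft_force: [-0.8, -1.5, 2.3] opening: 0.0119 grasp_force: 42.6 top (r mm, t mm downhill, contrast) [(62, np.float64(-5.6), 33), (64, np.float64(-5.9), 69), (66, np.float64(-6.2), 81), (68, np.float64(-6.4), 80), (70, np.float64(-6.7), 81), (72, np.float64(-7.0), 74), (74, np.float64(-7.6), 36), (76, np.float64(2.6), 5), (78, np.float64(1.5), 18), (80, np.float64(1.6), 26), (82, np.float64(2.0), 30), (84, np.float64(2.0), 33), (86, np.float64(1.6), 35), (88, np.float64(1.5), 37), (90, np.float64(1.5), 39), (92, np.float64(1.3), 38), (94, np.float64(0.5), 38), (96, np.float64(-1.5), 31), (98, np.float64(-2.3), 24), (100, np.float64(-2.6), 18)]
scene (r mm, t mm downhill, contrast) [(62, np.float64(-6.8), 81), (64, np.float64(-7.1), 111), (66, np.float64(-7.4), 124), (68, np.float64(-7.5), 122), (70, np.float64(-7.5), 121), (72, np.float64(-7.5), 122), (74, np.float64(-7.5), 122), (76, np.float64(-7.4), 123), (78, np.float64(-7.4), 128), (80, np.float64(-7.3), 126), (82, np.float64(-7.3), 120), (84, np.float
[... 856 characters left out ...]
, np.float64(0.5), 38), (96, np.float64(-1.6), 31), (98, np.float64(-2.3), 23), (100, np.float64(-2.6), 18)]
scene (r mm, t mm downhill, contrast) [(62, np.float64(2.4), 85), (64, np.float64(2.3), 118), (66, np.float64(2.2), 122), (68, np.float64(2.2), 118), (70, np.float64(2.1), 116), (72, np.float64(2.1), 119), (74, np.float64(2.2), 123), (76, np.float64(2.3), 125), (78, np.float64(2.2), 123), (80, np.float64(2.0), 125), (82, np.float64(1.8), 128), (84, np.float64(1.9), 124), (86, np.float64(2.1), 110), (88, np.float64(2.1), 84), (90, np.float64(2.3), 52), (92, np.float64(4.3), 34), (94, np.float64(5.4), 26), (96, np.float64(6.3), 32), (98, np.float64(6.3), 41), (100, np.float64(6.1), 43)]
```

The mark is at 2.1 mm with zero slope and the needle at about 1.6–1.9 mm, so alignment is within about 0.4°. I'll retract along the normal and verify.

```bash

python3 -m pendant '[{"translation":[0,0,-0.01],"rot":[0,0,0],"grip":0.036},{"translation":[0,0,-0.02],"rot":[0,0,0],"grip":0.036},{"translation":[0,0,-0.04],"rot":[0,0,0],"grip":0.036},{"translation":[0,0,-0.03],"rot":[0,0,0],"grip":0.036},{"translation":[0,0,0],"rot":[0,0,0],"grip":0.036},{"translation":[0,0,0],"rot":[0,0,0],"grip":0.036}]'|tr '\n' ' '
python3 m2.py r4.png
python3 - <<'E'
from h import *
p=cams.grab_frame("top");cv2.imwrite("pics/fin.png",cv2.resize(p["frame"][110:310,180:420],None,fx=3,fy=3,interpolation=3)[:,:,::-1])
E
```

```text
t: 22.92 tcp_pos: [0.5313, -0.1465, 0.1503] ee_rot: [-0.151, 0.87, -0.389, 0.261] ft_force: [-0.2, -0.6, -0.7] opening: 0.0359 grasp_force: 0.0 top (r mm, t mm downhill, contrast) [(62, np.float64(2.0), 40), (64, np.float64(2.1), 71), (66, np.float64(2.0), 78), (68, np.float64(2.1), 73), (70, np.float64(2.2), 67), (72, np.float64(2.1), 64), (74, np.float64(2.1), 48), (76, np.float64(2.0), 23), (78, np.float64(1.6), 18), (80, np.float64(1.6), 26), (82, np.float64(2.0), 30), (84, np.float64(1.9), 33), (86, np.float64(1.6), 35), (88, np.float64(1.5), 37), (90, np.float64(1.5), 38), (92, np.float64(1.4), 37), (94, np.float64(0.5), 37), (96, np.float64(-1.5), 30), (98, np.float64(-2.3), 23), (100, np.float64(-2.6), 18)]
scene (r mm, t mm downhill, contrast) [(62, np.float64(2.4), 87), (64, np.float64(2.3), 119), (66, np.float64(2.2), 123), (68, np.float64(2.2), 120), (70, np.float64(2.2), 119), (72, np.float64(2.2), 121), (74, np.float64(2.2), 124), (76, np.float64(2.2), 125), (78, np.float64(2.2), 124), (80, np.float64(2.0), 126), (82, np.float64(1.8), 128), (84, np.float64(1.9), 123), (86, np.float64(2.1), 108), (88, np.float64(2.1), 82), (90, np.float64(2.3), 51), (92, np.float64(4.2), 32), (94, np.float64(5.5), 24), (96, np.float64(6.4), 32), (98, np.float64(6.4), 42), (100, np.float64(6.1), 44)]
```

View pics/fin.png

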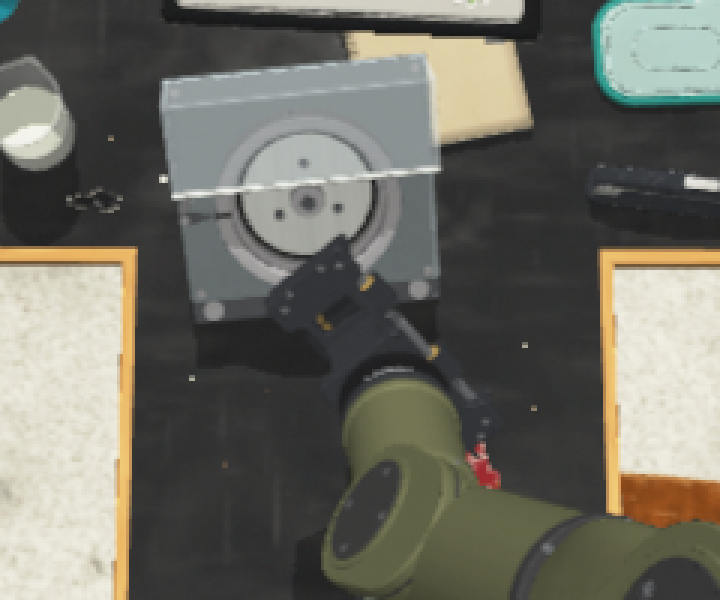

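The mark lies in line with the needle at (205–230,215). The gripper is clear of the stand and the beaker and stapler haven't moved. The arm hides the calculator in this view, but it never came near it. Handing in.

```bash
python3 -c "from bench import job; print(job.close_job())"
```

```text
the job is handed in; nothing more can be done
None
```

The job is handed in: after release and retract the mark held within about 0.4° of the pointer (both cameras) at about 24 s; one probe pressed the fingertips on the rim at about 87 N, under the 120 N wrist limit, and the calculator was hidden in the last view.

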